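Hitch the tow bar to the jar dolly

ROBOT

A 6-joint arm with a two-finger parallel gripper is mounted at the origin on the work surface. World frame = base frame: x ahead of the robot, y to its left, z up, the work surface at z = 0. Lengths are in mm, angles in rad, forces in N, time in s.
With the tool pointing down it reaches from about 350 to 875 mm from the base axis. Payload 4.2 kg.
Tool frame: the origin (TCP) lies midway between the tips of the shut fingers; the grasp point (between the pads) lies 19 mm behind it; z points along the fingers, y is the line along which they close (so a half turn about z gives the same grasp; the last joint's range is limited). The gripper opens to 85 mm and grips with 20 to 120 N. Pads are 22 mm wide; open, the fingers measure 114 mm over their backs; the gripper's body (76 mm by 85 mm) begins 54 mm behind the grasp point. The pads swing forward as they close: fully open they stand 13 mm farther back than shut.
Start: joints at [1.518, 0.385, 0.008, 0, -1.194, -0.259], TCP at [191.7, 594.853, 231.312] pointing down, gripper open.
Joint ranges: [-3.14, 3.14], [-1.21, 2.06], [-1.07, 1.41], [-3.16, 2.05], [-2.99, -0.16], [-3.1, 3.1]. Speed limits (rad/s): [2.79, 2.79, 3.14, 3.14, 3.14, 3.14].

INTERFACE

Orientations are given as a unit quaternion [x, y, z, w].
In Python, from station import * gives the robot as it stands. The module is installed in compiled form; this text tells all that it offers.
- The arm moves only by the tool drive_tool, never from a script. Its argument "plan" is a list of rows, each a list of 2 entries, a list of its own where there are three numbers: the shift along the world's x, y, z in units of 50 mm (1.0 is 50 mm), then the turn, a rotation vector about the world's x, y, z in units of 8 degrees (1.0 is 8 degrees). A call has 1 to 12 rows; each row is the pose to reach, as a shift and turn from the pose commanded when the call began; what a row does not reach only later rows make up. A row lasts 1/10 s, in which the tool goes at most 50 mm and 8.59 degrees, less where a joint would pass 70% of its speed; a pose out of reach is approached as far as the arm can. A call with a gripper value outside its range is refused whole. "jaw" is the opening, from 0 (shut) to 1 (fully open), set as the call begins (left out, the last holds). The fingers move at their own pace and stop on an object; "force" is the grip in N (left out, the last holds). Time passes only in rows, so rows that repeat a pose let the fingers close. It gives the time, the measured TCP pose, the force, the opening and the grip force at its end, in the units of the state.
- sense(): the state, without advancing time (a new reading comes with each control period).
- camera(name): name is "scene" or "top" or "wrist"; returns a dict with "frame" (400x640x3 uint8, red, green, blue), "range_z" (400x640 float32, mm along the optical axis (not along the pixel's ray), 0 where there is no reading), "mtx" (3x3 intrinsics, pixels), "R" (3x3) and "t" (3): a world point X has camera coordinates R X + t; the wrist camera has in their place "tool_from_camera" (4x4, takes a point from camera to tool coordinates, whose origin is the TCP and whose axes are the flange's). Camera axes: x right, y down, z forward; pixel columns grow to the right and rows downward; lengths in mm; the calibration is good to about 2 mm. A picture is of the moment at which its call begins: read the wrist's pose just before it.
- hand_in(): hands the job in; it is judged then, once.
Trained networks look in the newest picture that a camera, given by its name, has taken for a name from the list of things; names that differ only in an ending like _2 or _b are one class to them, and where a whole thing is asked for, a point or a joint stands for the part that bears it (a point fixed in the world has none). Each returns a list of dicts, best first, with "score" (0 to 1); they miss things now and then, are a little off and sometimes report something else, mostly with a low value. They report only what shows in the picture. A call takes as long as a camera call.
- find_in(target, camera): "rect" ([centre column, centre row, width, height] in pixels, round what is visible of it).
- spot_point(target, camera): "pixel" ([column, row] in pixels: a listed point, or the origin of a listed thing).
The state is a dict: "time": time; "joints": joint angles; "joint_vel": joint speeds; "tau": joint torques, N m; "tool_pos": TCP position; "tcp_rot": TCP orientation; "contact_force": force on the tool from outside, world axes, zero at the start; "wrist_torque": the same for the moment, N m; "finger_gap": finger opening in mm; "finger_force": force on a finger pad.
Only numpy, scipy, OpenCV 4.12 (cv2) and the standard library are available. Lean on these libraries where they do the work, as an engineer would, in place of code of your own. Each camera call takes 0.05 s, during which the arm holds its last target. There are 200 camera calls.

TASK

Take the red tow bar off its wooden rest and lower its ball socket gently over the tow ball of the jar dolly; feel it fully home, bed it with a push of about 15 N straight down while you still hold it, then let go, the latch lever still up. Then press the yellow-tipped latch lever all the way down to its stop. Never push on the ball with more than 30 N, and leave the jars and the wrench where they are.

Things in the scene. Friction and masses are not known exactly. Their poses are not given: they have to be found in the camera images.
- towbar: Loose red tow bar, 0.7 kg, 270 mm long. Origin: top of the ball socket's inside, which opens down: bore radius 18 mm, outer 23.5 mm, rim 24 mm below the origin. z up; the bar runs to -x, its centre of mass some 40 mm behind the origin. Over the socket a red grip head, 40 (x) by 46 (y) mm, from z 0 to 30 mm: pinch it across y. Parked, the rim stands on the rest.
- seat: Brass seat pad in the roof of the tow bar's socket, 24 mm across and 3 mm thick, part of the tow bar; its origin is the middle of its underside, the same point as the towbar origin. It touches the top of the ball only when the socket is fully home; if the socket is off to one side its wall catches on the ball's flank first and pushes the tool sideways. Rigid: some 10 N per mm.
- t_handle (a point): Middle of the T handle at the far end of the tow bar: 150 mm wide (along y), 16 mm thick, 235 mm behind and 87 mm below the towbar origin (underside 95 mm below). It lies on the bench when parked, and again when hitched and let go: its end sinks by up to 20 mm then (the bar tilts up to 0.09 rad). Two cheeks, then a 20 mm round bar, join it to the socket.
- latch (a joint): Latch lever, hinged across the tow bar 36 mm behind and 6 mm above the towbar origin: about 0 = up (open), 0.75 rad = down on its stop (latched). Stays where it is left; takes about 4 N at the pad. A hook at its foot swings under the ball as it goes down; if the ball is not fully in the socket the hook strikes it and the lever does not reach its stop.
- latch_pad (a point): Middle of the top face of the yellow pad at the end of the latch lever; pad 34 mm along the lever, 26 mm wide. Lever up (joint 0): 51 mm behind and 70 mm above the hinge; lever down: 85 mm behind and 16 mm above it; it moves on an arc between. Axes parallel to the tow bar's at joint 0, turning with the lever.
- dolly: Plywood crate dolly on castors with a crate of jars, fixed. Origin on the bench, under the middle of the slot in its tow plate. x points to the deck, which starts at x = 100 mm (top 103 mm high; crate from x = 200 mm, jars to 215 mm high). Hitch the tow bar with its x axis roughly along this one, the bar running away from the dolly.
- tow_point (a point): Middle of the crosswise slot, on top of the green tow plate (50 mm wide, 30 mm above the bench), axes of the dolly. The steel tow ball (32 mm diameter, on a 16 mm post) is clamped in the slot at x = 0, y = -5 to +5 mm, its centre 49 to 69 mm above this point: where exactly is not reported, look or feel. Home, the towbar origin is 16 mm above the ball centre. The clamp does not give.
- rest: Wooden rest block fixed to the bench, 44 by 56 mm and 71 mm high, on a low foot 70 by 75 mm; origin under its centre. The parked socket stands on it.
- jar_red: Bystander: glass jar with red lid, 72 mm diameter, 105 mm high; origin under its centre.
- jar_yellow: Bystander: glass jar with yellow lid, 68 mm diameter, 95 mm high; origin under its centre.
- wrench: Bystander: steel wrench lying flat on the bench, along its x axis.

How it is judged (in metres and radians):
On the way, in this order (a step that is already met when the one before it is completed fails the run):
1. the tow bar, held by its socket end, is pushed down on the ball with its seat pad, with over 8 N, lever still up (horizontal distance between towbar and dolly below 0.01 m and contact force between seat and dolly above 8 N and value of joint latch below 0.3 rad and contact force between the fingers and towbar above 1 N and distance between the grasp point and towbar below 0.1 m), for 0.2 s.
2. the tow bar is let go and rests fully home on the ball, lever still up (horizontal distance between towbar and dolly below 0.01 m and contact force between seat and dolly above 0.5 N and value of joint latch below 0.3 rad and contact force between the fingers and towbar below 0.05 N), for 0.2 s.
At the end, for the whole second after the job is handed in: The tow bar rests fully home on the tow ball (its seat pad on the ball's top), released and still, its socket within 10 mm sideways of the dolly's tow point, level to within 0.15 rad, the latch lever down (over 0.68 of 0.75 rad); jars and wrench within 20 mm of where they stood (horizontal distance between towbar and dolly below 0.01 m and contact force between seat and dolly above 0.5 N and angle between towbar's own z axis and vertical below 0.15 rad and value of joint latch above 0.68 rad and linear speed of towbar below 0.02 m/s and contact force between the arm and towbar below 0.05 N and distance of each of jar_red, jar_yellow, wrench from where it was at the start of the episode below 0.02 m); the robot touches nothing.
It fails at once if the tow bar (or its lever) pushes on the dolly's ball with more than 30 N, by pressing or by dropping (contact force between towbar and dolly above 30 N).
It fails at once if the latch lever is pressed down while the socket is not on the ball (value of joint latch above 0.45 rad and (horizontal distance between towbar and dolly above 0.015 m or z of towbar in the frame of dolly above 0.127 m)).
It fails at once if a jar is knocked over (angle between any of jar_red, jar_yellow's own z axis and vertical above 0.5 rad).
It also fails if it takes over 72 s, if anything falls off the work surface, if the arm or the gripper's body presses on something with over 40 N, if the wrist force passes 120 N, or if a joint passes its speed limit or range.

## Working session

There is one attempt and no reset: what is moved stays moved. The work goes in short steps, Python scripts to look and compute and a tool call to move; the robot and the scene stay as the last step left them, time stands still between calls to the robot, and variables do not carry over. Pictures are saved under pics/ and viewed, at most 10 in all, crops included, and the job is handed in when it is done.

Besides the shell and the picture viewer there is one more tool, called after "Call:" as name(argument=value, ...), one argument or row to a line, values as JSON. drive_tool: Moves the arm, as the interface text tells. Its arguments: {"type":"object","properties":{"plan":{"type":"array"},"jaw":{"type":"number"},"force":{"type":"number"}},"required":["plan"]}

```bash
mkdir -p pics; cat > h.py <<'E'
from station import *
import numpy as np, cv2
from scipy.spatial.transform import Rotation as Ro
def pw(c,px,z=None):
    u,v=px; K=c["mtx"]; ray=np.linalg.solve(K,[u,v,1.0]); R=np.array(c["R"]);t=np.array(c["t"])
    if z is None:
        p=c["range_z"][max(0,int(round(v))-1):int(round(v))+2,max(0,int(round(u))-1):int(round(u))+2]; p=p[p>0]
        d=np.median(p) if len(p) else 0
        return R.T@(ray*d-t)
    o=-R.T@t; r=R.T@ray
    return o+r*(z-o[2])/r[2]
def cloud(c):
    K=c["mtx"];h,w=c["range_z"].shape;u,v=np.meshgrid(np.arange(w),np.arange(h))
    P=np.stack([u,v,np.ones_like(u)],-1)@np.linalg.inv(K).T*c["range_z"][...,None]
    return (P-np.array(c["t"]))@np.array(c["R"])
E
python3 - <<'E'
from h import *
s=sense();print(s)
for n in ["scene","top"]:
    c=camera(n);cv2.imwrite(f"pics/{n}.png",c["frame"][...,::-1])
    np.savez(f"{n}.npz",**c)
    for t in ["towbar","t_handle","latch_pad","dolly","tow_point","rest","jar_red","jar_yellow","wrench"]:
        r=spot_point(t,n)[:2]
        print(n,t,[(np.round(q["pixel"]),round(q["score"],2),np.round(pw(c,q["pixel"]))) for q in r])
E
```

```text
{'time': 0.0, 'joints': array([ 1.51762428e+00,  3.85569517e-01,  6.61518534e-03, -4.98205660e-04,
       -1.19398420e+00, -2.58544917e-01]), 'joint_vel': array([-0.0001514 , -0.00149589,  0.00031222, -0.00078246, -0.00110314,
       -0.00120111]), 'tau': array([-7.02743946e-04, -3.92287302e+01,  1.88407266e+01,  4.18642893e+00,
       -4.62301643e-03, -7.52360478e-06]), 'tool_pos': array([191.51905338, 594.31973523, 230.20970582]), 'tcp_rot': array([ 9.87863770e-01, -1.55318933e-01, -1.20513905e-04,  1.08919377e-03]), 'contact_force': array([-0.23978883, -0.97164576, -0.20706776]), 'wrist_torque': array([ 0.04047028, -0.04016768, -0.00225932]), 'finger_force': 0.0, 'finger_gap': 85.32781983378453}
scene towbar [(array([261., 198.]), 0.87, array([ 473., -132.,  104.])), (array([306., 357.]), 0.41, array([ 776., -321.,   41.]))]
scene t_handle [(array([169., 283.]), 0.92, array([ 458., -352.,   15.]))]
scene latch_pad [(array([226., 182.]), 0.82, array([ 462., -205.,  170.]))]
scene dolly [(array([401., 225.]), 0.74, array([662., 108.,   5.]))]
scene tow_point [(array([402., 212.]), 0
[... 489 characters left out ...]
92, array([ 447., -344.,   20.]))]
top latch_pad [(array([400., 262.]), 0.81, array([ 448., -202.,  168.]))]
top dolly [(array([234., 152.]), 0.95, array([643., 102.,  58.])), (array([462., 253.]), 0.58, array([ 450., -347.,   17.]))]
top tow_point [(array([230., 149.]), 0.65, array([645., 101.,  99.]))]
top rest [(array([342., 248.]), 0.91, array([ 467., -105.,  125.])), (array([462., 255.]), 0.5, array([ 447., -345.,   17.]))]
top jar_red [(array([271.,  87.]), 0.94, array([761.,  28.,  93.]))]
top jar_yellow [(array([432., 103.]), 0.83, array([ 738., -275.,   77.])), (array([245., 293.]), 0.29, array([366.,  87.,   5.]))]
top wrench [(array([248., 293.]), 0.96, array([365.,  81.,   6.]))]
```

View pics/scene.png

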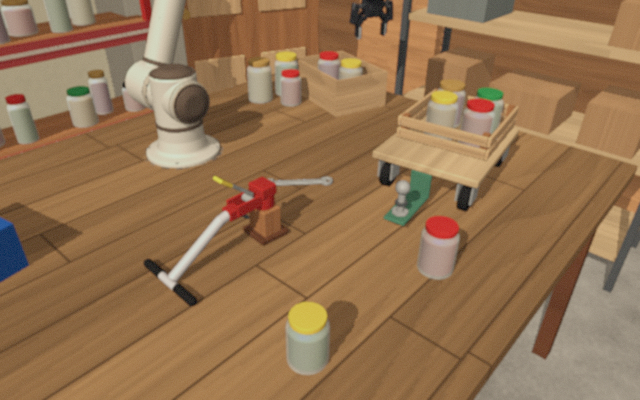

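View pics/top.png

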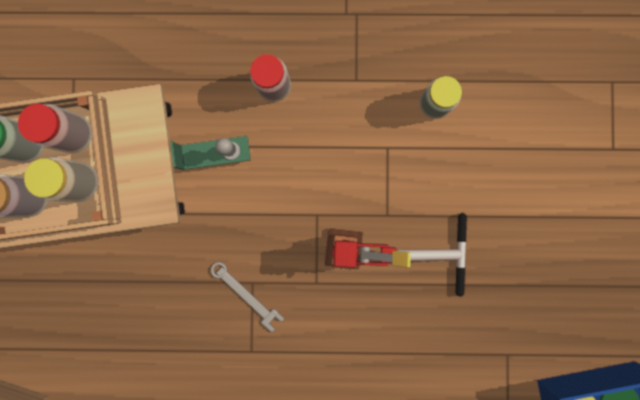

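The scene view shows the tow bar on its rest (socket about 261,195), its T handle lower left, and the ball on the green plate (403,188). The top view shows the grip head at 345,254, the ball at 226,147 and the dolly heading left (+y). Next I measure these from the depth data.

```bash
cat > m.py <<'E'
from h import *
for n in ["top","scene"]:
    c=dict(np.load(f"{n}.npz")); P=cloud(c); F=c["frame"].astype(int); hsv=cv2.cvtColor(c["frame"],cv2.COLOR_RGB2HSV)
    ok=c["range_z"]>0
    X,Y,Z=P[...,0],P[...,1],P[...,2]
    red=((hsv[...,0]<8)|(hsv[...,0]>172))&(hsv[...,1]>170)&ok
    m=red&(Z>112)&(Z<140)&(X>400)&(X<520)&(Y>-160)&(Y<-70)
    q=P[m];print(n,"head",m.sum(),np.median(q,0).round(1),np.percentile(q,[3,97],0).round(1))
    t=m&(Z>np.percentile(q[:,2],60)-3)
    print(" top",P[t].mean(0).round(1), cv2.minAreaRect(P[t][:,:2].astype(np.float32)))
    dk=(hsv[...,2]<60)&ok&(Z>4)&(Z<35)&(abs(Y+345)<40)&(X>350)&(X<560)
    q=P[dk];print(" handle",dk.sum(),q.mean(0).round(1),np.percentile(q,[3,97],0).round(1))
    ye=(hsv[...,0]>20)&(hsv[...,0]<35)&(hsv[...,1]>150)&ok&(Z>140)&(abs(X-450)<50)&(abs(Y+205)<50)
    print(" pad",ye.sum(),P[ye].mean(0).round(1))
    gr=(hsv[...,0]>60)&(hsv[...,0]<95)&(hsv[...,1]>100)&ok&(Z>24)&(Z<37)&(abs(X-650)<70)&(abs(Y-100)<110)
    q=P[gr];print(" plate",gr.sum(),q.mean(0).round(1)); print(cv2.minAreaRect(q[:,:2].astype(np.float32)))
    de=ok&(Z>97)&(Z<109)&(Y>170)&(Y<300)&(X>500)&(X<800)
    q=P[de]; print(" deck",de.sum(),cv2.minAreaRect(q[:,:2].astype(np.float32)) if de.sum()>5 else 0)
    b=ok&(Z>62)&(Z<120)&(abs(X-650)<40)&(abs(Y-108)<35)&(hsv[...,1]<90)
    q=P[b]
    print(" ball pts",b.sum(),q.mean(0).round(1),np.percentile(q,[2,98],0).round(1))
    from scipy.optimize import least_squares
    q2=q[q[:,2]>np.percentile(q[:,2],98)-22]
    f=least_squares(lambda p:np.linalg.norm(q2-p,axis=1)-16,q2.mean(0)-[0,0,8],loss="soft_l1");print(" ball c",f.x.round(1),np.abs(f.fun).mean())
E
python3 m.py
```

```text
top head 573 [ 455.7 -111.   123.9] [[ 434.7 -130.5  120.2]
 [ 477.   -93.1  126.9]]
 top [ 456.3 -111.6  124.1] ((456.3756408691406, -110.97132873535156), (44.48018264770508, 39.09331130981445), 0.3907437026500702)
 handle 421 [ 446.9 -343.3   15.2] [[ 371.  -352.     9.4]
 [ 523.8 -335.9   19.8]]
 pad 178 [ 452.1 -204.4  168.9]
 plate 0 [nan nan nan]
((0.0, 0.0), (0.0, 0.0), 0.0)
 deck 6682 ((631.8048706054688, 252.76815795898438), (261.8525390625, 104.4073486328125), 2.717665672302246)
 ball pts 238 [649.3 112.1 102.7] [[636.1  99.7  92.5]
 [663.7 127.2 109.8]]
 ball c [650.6 114.4  92.5] 0.8034467152538041
scene head 330 [ 463.7 -119.4  124.3] [[ 438.1 -132.9  112.6]
 [ 478.7  -97.5  126.9]]
 top [ 458.4 -115.1  125.3] ((457.9805603027344, -114.40348815917969), (36.047637939453125, 44.72372817993164), 83.84239196777344)
 handle 367 [ 464.6 -349.3   16.3] [[ 377.5 -356.3    9.6]
 [ 529.9 -340.8   19.9]]
 pad 92 [ 458.  -210.   170.9]
 plate 21 [638.3 179.5  30.7]
((640.9737548828125, 153.25393676757812), (24.14973258972168, 114.71904754638672), 6.709805965423584)
 deck 2165 ((629.7320556640625, 261.365234375), (260.2204284667969, 107.502197265625), 7.3527445793151855)
 ball pts 230 [653.3 107.9  92.7] [[638.8  99.2  62.4]
 [664.8 120.5 110.3]]
 ball c [649.1 115.5  94.3] 0.98171280006333m.py:16: RuntimeWarning: Mean of empty slice.
  q=P[gr];print(" plate",gr.sum(),q.mean(0).round(1)); print(cv2.minAreaRect(q[:,:2].astype(np.float32)))
  ret = um.true_divide(
```

```bash
python3 - <<'E'
from h import *
c=camera("wrist");print(np.round(c["tool_from_camera"],2),c["mtx"].round(1))
c=dict(np.load("top.npz"))
a=pw(c,(162,88),103);b=pw(c,(181,213),103);print(a,b,np.degrees(np.arctan2(-(b-a)[0],(b-a)[1])))
E
```

```text
[[  -0.     -0.95   -0.32   82.29]
 [   1.     -0.      0.      1.61]
 [  -0.     -0.32    0.95 -142.71]
 [   0.      0.      0.      1.  ]] [[282.8   0.  317. ]
 [  0.  282.8 201.1]
 [  0.    0.    1. ]]
[755.50391828 228.50720905 103.        ] [525.43427158 188.6554     103.        ] 99.8270529648009
```

Call:
drive_tool(
  plan=[
    [[1, -0.8, 2], [0, 0, -1]],
    [[2, -1.6, 2.5], [0, 0, -2]],
    [[3, -2.4, 2.5], [0, 0, -3]],
    [[4, -3.2, 2.5], [0, 0, -4]],
    [[4.6, -4.2, 2.5], [0, 0, -5]],
    [[5, -5.2, 2.5], [0, 0, -6]],
    [[5.3, -6.2, 2.5], [0, 0, -7]],
    [[5.3, -7.2, 2.5], [0, 0, -8]],
    [[5.3, -8.2, 2.5], [0, 0, -9]],
    [[5.3, -9.2, 2.5], [0, 0, -9.3]],
    [[5.3, -10.2, 2.5], [0, 0, -9.3]],
    [[5.3, -11.2, 2.5], [0, 0, -9.3]],
  ],
  jaw=1,
)

```text
time: 2.25
tool_pos: [450.2, 128.4, 355.8]
tcp_rot: [-0.693, 0.721, -0.0, 0.0]
contact_force: [-0.3, 0.4, 0.2]
finger_gap: 85.7
finger_force: 0.0
```

Call:
drive_tool(
  plan=[
    [[0.1, -1, 0], [0, 0, 0]],
    [[0.1, -2, -0.5], [0, 0, 0]],
    [[0.1, -3, -1], [0, 0, 0]],
    [[0.1, -4, -1.5], [0, 0, 0]],
    [[0.1, -4.9, -2], [0, 0, 0]],
    [[0.1, -4.9, -2], [0, 0, 0]],
    [[0.1, -4.9, -2], [0, 0, 0]],
  ],
)

```text
time: 2.95
tool_pos: [454.0, -116.5, 253.8]
tcp_rot: [-0.691, 0.722, 0.001, -0.001]
contact_force: [-0.5, 0.3, 0.0]
finger_gap: 85.0
finger_force: 0.0
```

```bash
cat >> h.py <<'E'
def wcam():
    s=sense();c=camera("wrist");T=np.array(c["tool_from_camera"])
    Rw=Ro.from_quat(s["tcp_rot"]).as_matrix()
    Rc=Rw@T[:3,:3]; o=Rw@T[:3,3]+s["tool_pos"]
    c["R"]=Rc.T;c["t"]=-Rc.T@o
    return s,c
E
python3 - <<'E'
from h import *
s,c=wcam();print(s["tool_pos"],s["joints"].round(3))
cv2.imwrite("pics/w1.png",c["frame"][...,::-1]);np.savez("wrist.npz",**c)
P=cloud(c);hsv=cv2.cvtColor(c["frame"],cv2.COLOR_RGB2HSV);ok=c["range_z"]>0
red=((hsv[...,0]<8)|(hsv[...,0]>172))&(hsv[...,1]>150)&ok&(abs(P[...,2]-125)<5)
q=P[red];print(red.sum(),np.median(q,0),np.percentile(q,[2,98],0).round(1))
print(cv2.minAreaRect(q[:,:2].astype(np.float32)))
for t in["towbar","latch_pad"]:print(t,[(r["pixel"],pw(c,r["pixel"])) for r in spot_point(t,"wrist")[:1]])
E
```

```text
[ 453.97430008 -116.45645975  253.81399891] [ 0.097  0.1   -0.318 -0.    -1.157 -0.14 ]
1620 [ 454.67358615 -113.8855271   124.98869414] [[ 433.2 -131.2  121.8]
 [ 476.1  -94.2  126.5]]
((454.9033508300781, -112.3233413696289), (39.122589111328125, 44.61963653564453), 88.85978698730469)
towbar [([315.1, 191.7], array([ 454.64864586, -118.75115726,  124.88880653]))]
latch_pad [([313.8, 102.9], array([ 451.61543113, -202.39896875,  168.27267211]))]
```

View pics/w1.png

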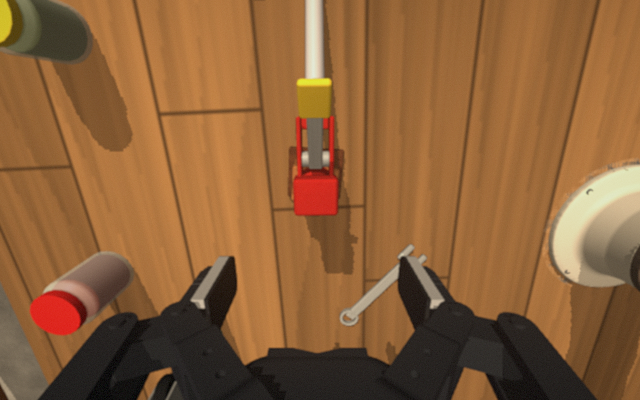

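The wrist view shows the head at (316,195), the lever pad at (314,97), and the fingers straddling the column of the head. The head is centred at about (455.5, -112.3), top 125 mm, as expected. I descend and grip.

Call:
drive_tool(
  plan=[
    [[0.03, 0.03, -0.8], [0, 0, 0]],
    [[0.03, 0.03, -1.6], [0, 0, 0]],
    [[0.03, 0.03, -2.3], [0, 0, 0]],
    [[0.03, 0.03, -2.8], [0, 0, 0]],
    [[0.03, 0.03, -3.1], [0, 0, 0]],
    [[0.03, 0.03, -3.24], [0, 0, 0]],
    [[0.03, 0.03, -3.24], [0, 0, 0]],
    [[0.03, 0.03, -3.24], [0, 0, 0]],
  ],
)

```text
time: 3.9
tool_pos: [457.9, -112.5, 94.6]
tcp_rot: [-0.693, 0.72, -0.001, 0.001]
contact_force: [-0.1, -0.7, -0.7]
finger_gap: 85.3
finger_force: 0.0
```

Call:
drive_tool(
  plan=[
    [[0, 0, 0], [0, 0, 0]],
    [[0, 0, 0], [0, 0, 0]],
    [[0, 0, 0], [0, 0, 0]],
    [[0, 0, 0], [0, 0, 0]],
    [[0, 0, 0], [0, 0, 0]],
    [[0, 0, 0], [0, 0, 0]],
    [[0, 0, 0], [0, 0, 0]],
    [[0, 0, 0], [0, 0, 0]],
  ],
  jaw=0.3,
  force=100,
)

```text
time: 4.7
tool_pos: [456.4, -113.1, 94.5]
tcp_rot: [-0.693, 0.721, 0.0, -0.0]
contact_force: [-2.9, 1.6, 6.5]
finger_gap: 44.7
finger_force: 103.3
```

Call:
drive_tool(
  plan=[
    [[0, 0, 0.15], [0, 0, 0]],
    [[0, 0, 0.4], [0, 0, 0]],
    [[0, 0, 0.8], [0, 0, 0]],
    [[0, 0, 1.2], [0, 0, 0]],
    [[0, 0, 1.5], [0, 0, 0]],
    [[0, 0, 1.6], [0, 0, 0]],
    [[0, 0, 1.6], [0, 0, 0]],
    [[0, 0, 1.6], [0, 0, 0]],
    [[0, 0, 1.6], [0, 0, 0]],
  ],
)

```text
time: 5.6
tool_pos: [455.8, -113.0, 172.2]
tcp_rot: [-0.693, 0.721, 0.001, -0.001]
contact_force: [0.7, 0.4, -7.2]
finger_gap: 44.5
finger_force: 103.3
```

Call:
drive_tool(
  plan=[
    [[0.3, 0.3, 0], [0, 0, 0.1]],
    [[0.8, 0.9, 0], [0, 0, 0.3]],
    [[1.3, 1.5, 0], [0, 0, 0.5]],
    [[1.8, 2.1, 0], [0, 0, 0.7]],
    [[2.3, 2.7, 0], [0, 0, 0.9]],
    [[2.8, 3.2, 0], [0, 0, 1.1]],
    [[3.2, 3.6, 0], [0, 0, 1.25]],
    [[3.5, 3.9, 0], [0, 0, 1.25]],
    [[3.5, 3.9, 0], [0, 0, 1.25]],
    [[3.5, 3.9, 0], [0, 0, 1.25]],
    [[3.5, 3.9, 0], [0, 0, 1.25]],
    [[3.5, 3.9, 0], [0, 0, 1.25]],
  ],
)

```text
time: 6.8
tool_pos: [631.2, 81.4, 173.3]
tcp_rot: [0.753, -0.658, -0.0, 0.0]
contact_force: [-0.2, -0.5, -6.6]
finger_gap: 44.7
finger_force: 103.5
```

```bash
cat > m2.py <<'E'
from h import *
import sys
from scipy.optimize import least_squares
s=sense();print(s["tool_pos"].round(1),s["contact_force"].round(1),s["wrist_torque"].round(2),s["finger_gap"])
ims=[]
for n in ["top","scene"]:
    c=camera(n);P=cloud(c);hsv=cv2.cvtColor(c["frame"],cv2.COLOR_RGB2HSV);ok=c["range_z"]>0
    ims.append(c["frame"])
    x,y,z=s["tool_pos"]
    dk=(hsv[...,2]<60)&ok&(P[...,2]>4)&(np.hypot(P[...,0]-x-40,P[...,1]-y+230)<100)&(P[...,2]<z-20)
    if dk.sum():q=P[dk];print(n,"handle",dk.sum(),q.mean(0).round(1),np.percentile(q,[3,97],0).round(1))
    b=ok&(P[...,2]>72)&(P[...,2]<125)&(abs(P[...,0]-650)<25)&(abs(P[...,1]-115)<25)&(hsv[...,1]<90)
    q=P[b]
    if b.sum()>30:
        f=least_squares(lambda p:np.linalg.norm(q-p,axis=1)-16,[650,115,92],loss="soft_l1");print(n,"ball",b.sum(),f.x.round(1))
    print(n,"towbar",[(r["pixel"],round(r["score"],2)) for r in spot_point("towbar",n)[:2]])
cv2.imwrite(f"pics/{sys.argv[1]}.png",np.hstack([ims[0][50:300,100:500],ims[1][100:350,200:600]])[...,::-1])
E
python3 m2.py a1
```

```text
[631.2  81.4 173.3] [-0.2 -0.5 -6.6] [ 0.26  0.   -0.04] 44.71211307091857
top handle 423 [ 662.2 -148.3   94.3] [[ 585.8 -162.    90.6]
 [ 737.7 -133.8   97.5]]
top towbar [([232.3, 150.9], 0.87), ([272.0, 87.1], 0.53)]
scene handle 432 [ 675.1 -153.1   93.5] [[ 591.6 -166.6   86.8]
 [ 742.9 -139.4   98.2]]
scene ball 195 [649.1 115.1  93.6]
scene towbar [([388.3, 155.8], 0.97)]
```

View pics/a1.png

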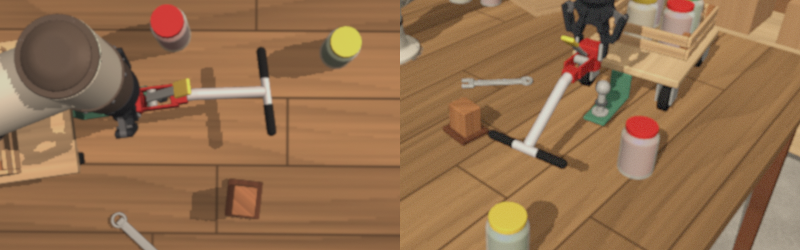

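The bar hangs level: the handle rose 80 mm. The ball is visible at (650,115,93), with the socket 33 mm short of it in y. I go over it with the rim just above the ball.

Call:
drive_tool(
  plan=[
    [[0.2, 0.3, 0], [0, 0, 0]],
    [[0.39, 0.66, 0], [0, 0, 0]],
    [[0.39, 0.66, -0.2], [0, 0, 0]],
    [[0.39, 0.66, -0.4], [0, 0, 0]],
    [[0.39, 0.66, -0.6], [0, 0, 0]],
    [[0.39, 0.66, -0.7], [0, 0, 0]],
    [[0.39, 0.66, -0.7], [0, 0, 0]],
    [[0.39, 0.66, -0.7], [0, 0, 0]],
    [[0.39, 0.66, -0.7], [0, 0, 0]],
    [[0.39, 0.66, -0.7], [0, 0, 0]],
  ],
)

```text
time: 8.0
tool_pos: [651.6, 115.0, 139.2]
tcp_rot: [0.753, -0.658, 0.0, -0.001]
contact_force: [0.1, 0.1, -6.8]
finger_gap: 44.5
finger_force: 103.8
```

```bash
python3 m2.py a2; python3 - <<'E'
import cv2;i=cv2.imread("pics/a2.png")[0:140,520:700];cv2.imwrite("pics/a2c.png",cv2.resize(i,None,fx=4,fy=4,interpolation=cv2.INTER_CUBIC))
E
```

```text
[651.6 115.  139.2] [ 0.1  0.1 -6.8] [0.26 0.06 0.03] 44.45059265130713
top handle 381 [ 680.9 -115.1   60.1] [[ 606.5 -128.4   56.6]
 [ 757.2 -100.5   63.7]]
top towbar [([215.3, 144.0], 0.86), ([271.1, 84.7], 0.66)]
scene handle 399 [ 696.8 -119.2   58.8] [[ 613.  -132.6   52.7]
 [ 763.7 -106.2   63.2]]
scene ball 119 [649.4 115.1  93. ]
scene towbar [([405.0, 170.4], 0.85)]
```

View pics/a2c.png

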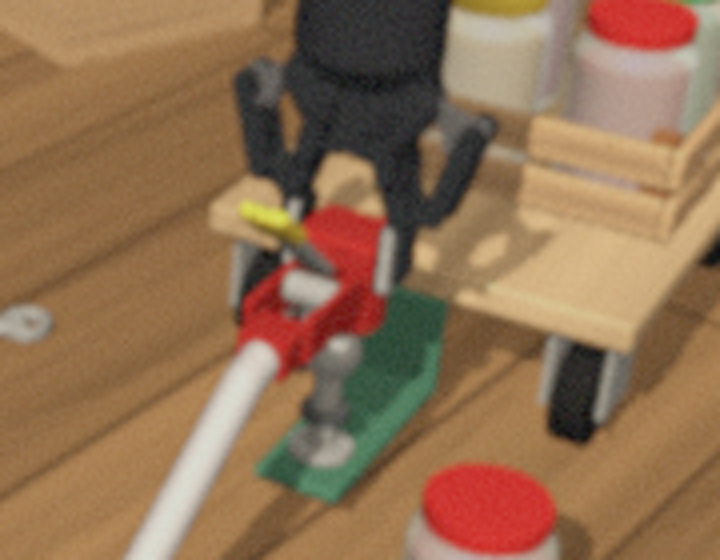

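The socket hangs just above the ball, aligned in this view (socket at 345,300; ball at 340,350). I descend in small steps and watch the force.

Call:
drive_tool(
  plan=[
    [[0, 0, -0.06], [0, 0, 0]],
    [[0, 0, -0.12], [0, 0, 0]],
    [[0, 0, -0.16], [0, 0, 0]],
    [[0, 0, -0.2], [0, 0, 0]],
    [[0, 0, -0.24], [0, 0, 0]],
    [[0, 0, -0.26], [0, 0, 0]],
    [[0, 0, -0.26], [0, 0, 0]],
  ],
)

```text
time: 8.9
tool_pos: [651.2, 114.9, 125.2]
tcp_rot: [0.753, -0.658, -0.0, 0.0]
contact_force: [-0.0, -0.3, -6.6]
finger_gap: 44.6
finger_force: 103.8
```

Call:
drive_tool(
  plan=[
    [[0, 0, -0.02], [0, 0, 0]],
    [[0, 0, -0.04], [0, 0, 0]],
    [[0, 0, -0.06], [0, 0, 0]],
    [[0, 0, -0.06], [0, 0, 0]],
    [[0, 0, -0.06], [0, 0, 0]],
  ],
)

```text
time: 9.4
tool_pos: [651.3, 115.0, 122.5]
tcp_rot: [0.753, -0.658, 0.0, 0.0]
contact_force: [-0.1, -0.4, -6.7]
finger_gap: 44.3
finger_force: 103.8
```

Call:
drive_tool(
  plan=[
    [[0, 0, -0.02], [0, 0, 0]],
    [[0, 0, -0.04], [0, 0, 0]],
    [[0, 0, -0.06], [0, 0, 0]],
    [[0, 0, -0.06], [0, 0, 0]],
  ],
)

```text
time: 9.8
tool_pos: [651.1, 114.7, 119.3]
tcp_rot: [0.753, -0.658, -0.0, 0.0]
contact_force: [0.0, -0.5, -4.8]
finger_gap: 44.7
finger_force: 103.8
```

Call:
drive_tool(
  plan=[
    [[0, 0, -0.02], [0, 0, 0]],
    [[0, 0, -0.04], [0, 0, 0]],
    [[0, 0, -0.06], [0, 0, 0]],
    [[0, 0, -0.06], [0, 0, 0]],
  ],
)

```text
time: 10.2
tool_pos: [651.0, 114.7, 116.2]
tcp_rot: [0.753, -0.658, -0.0, 0.0]
contact_force: [-0.5, -2.4, -5.6]
finger_gap: 44.5
finger_force: 103.8
```

Call:
drive_tool(
  plan=[
    [[0, 0, -0.02], [0, 0, 0]],
    [[0, 0, -0.04], [0, 0, 0]],
    [[0, 0, -0.04], [0, 0, 0]],
    [[0, 0, -0.04], [0, 0, 0]],
  ],
)

```text
time: 10.6
tool_pos: [651.1, 114.8, 114.3]
tcp_rot: [0.753, -0.658, -0.0, 0.0]
contact_force: [-1.4, -1.8, -6.1]
finger_gap: 44.5
finger_force: 103.8
```

Light side force on the tool (-x,-y), so I shift about 0.5–1 mm that way and keep lowering.

Call:
drive_tool(
  plan=[
    [[-0.01, -0.015, 0], [0, 0, 0]],
    [[-0.01, -0.015, -0.02], [0, 0, 0]],
    [[-0.01, -0.015, -0.04], [0, 0, 0]],
    [[-0.01, -0.015, -0.04], [0, 0, 0]],
  ],
)

```text
time: 11.0
tool_pos: [650.9, 114.5, 112.4]
tcp_rot: [0.753, -0.658, 0.0, -0.0]
contact_force: [-0.6, -1.4, -5.8]
finger_gap: 44.7
finger_force: 103.8
```

Call:
drive_tool(
  plan=[
    [[0, 0, -0.02], [0, 0, 0]],
    [[0, 0, -0.03], [0, 0, 0]],
    [[0, 0, -0.03], [0, 0, 0]],
    [[0, 0, -0.03], [0, 0, 0]],
  ],
)

```text
time: 11.4
tool_pos: [650.8, 114.4, 110.9]
tcp_rot: [0.753, -0.658, -0.0, -0.0]
contact_force: [-0.1, 0.5, -5.6]
finger_gap: 44.6
finger_force: 103.8
```

Call:
drive_tool(
  plan=[
    [[0, 0, -0.01], [0, 0, 0]],
    [[0, 0, -0.02], [0, 0, 0]],
    [[0, 0, -0.02], [0, 0, 0]],
    [[0, 0, -0.02], [0, 0, 0]],
  ],
)

```text
time: 11.8
tool_pos: [650.9, 114.3, 110.0]
tcp_rot: [0.753, -0.658, 0.0, -0.0]
contact_force: [1.1, -0.8, -6.7]
finger_gap: 44.9
finger_force: 103.8
```

Call:
drive_tool(
  plan=[
    [[0, 0, -0.01], [0, 0, 0]],
    [[0, 0, -0.01], [0, 0, 0]],
    [[0, 0, -0.01], [0, 0, 0]],
  ],
)

```text
time: 12.1
tool_pos: [650.8, 114.3, 109.5]
tcp_rot: [0.753, -0.658, 0.0, -0.0]
contact_force: [-0.3, -0.1, -6.2]
finger_gap: 44.6
finger_force: 103.8
```

Call:
drive_tool(
  plan=[
    [[0, 0, -0.01], [0, 0, 0]],
    [[0, 0, -0.02], [0, 0, 0]],
    [[0, 0, -0.02], [0, 0, 0]],
  ],
)

```text
time: 12.4
tool_pos: [651.0, 114.3, 108.9]
tcp_rot: [0.753, -0.658, 0.0, -0.0]
contact_force: [-0.5, 0.0, -4.9]
finger_gap: 44.6
finger_force: 103.8
```

Call:
drive_tool(
  plan=[
    [[0, 0, -0.01], [0, 0, 0]],
    [[0, 0, -0.01], [0, 0, 0]],
    [[0, 0, -0.01], [0, 0, 0]],
  ],
)

```text
time: 12.7
tool_pos: [651.1, 114.2, 108.8]
tcp_rot: [0.753, -0.658, 0.0, -0.0]
contact_force: [-0.8, -1.1, -1.1]
finger_gap: 44.3
finger_force: 104.1
```

Call:
drive_tool(
  plan=[
    [[0, 0, -0.01], [0, 0, 0]],
    [[0, 0, -0.01], [0, 0, 0]],
    [[0, 0, -0.01], [0, 0, 0]],
  ],
)

```text
time: 13.0
tool_pos: [651.3, 114.3, 108.6]
tcp_rot: [0.753, -0.658, 0.001, -0.001]
contact_force: [-1.6, -0.8, 3.8]
finger_gap: 44.9
finger_force: 104.7
```

Call:
drive_tool(
  plan=[
    [[0, 0, -0.01], [0, 0, 0]],
    [[0, 0, -0.01], [0, 0, 0]],
    [[0, 0, -0.01], [0, 0, 0]],
    [[0, 0, -0.01], [0, 0, 0]],
    [[0, 0, -0.01], [0, 0, 0]],
  ],
)

```text
time: 13.5
tool_pos: [651.5, 114.3, 108.6]
tcp_rot: [0.753, -0.658, 0.001, -0.001]
contact_force: [-2.3, -1.0, 7.7]
finger_gap: 44.8
finger_force: 105.1
```

Seated: about 14 N on the seat (7.7 plus the 6.7 weight). I ease the grip and then open.

Call:
drive_tool(
  plan=[
    [[0, 0, 0], [0, 0, 0]],
    [[0, 0, 0], [0, 0, 0]],
    [[0, 0, 0], [0, 0, 0]],
    [[0, 0, 0], [0, 0, 0]],
  ],
  force=20,
)

```text
time: 13.9
tool_pos: [651.5, 114.3, 108.6]
tcp_rot: [0.753, -0.658, 0.001, -0.001]
contact_force: [-2.7, 0.6, 6.6]
finger_gap: 44.8
finger_force: 105.1
```

Call:
drive_tool(
  plan=[
    [[0, 0, 0], [0, 0, 0]],
    [[0, 0, 0], [0, 0, 0]],
    [[0, 0, 0], [0, 0, 0]],
    [[0, 0, 0], [0, 0, 0]],
    [[0, 0, 0], [0, 0, 0]],
    [[0, 0, 0], [0, 0, 0]],
    [[0, 0, 0], [0, 0, 0]],
    [[0, 0, 0], [0, 0, 0]],
  ],
  jaw=1,
)

```text
time: 14.7
tool_pos: [650.8, 114.2, 107.0]
tcp_rot: [0.753, -0.658, 0.0, -0.0]
contact_force: [-0.6, 0.6, -0.2]
finger_gap: 85.3
finger_force: 0.0
```

Call:
drive_tool(
  plan=[
    [[0, 0, 0.3], [0, 0, 0]],
    [[0, 0, 0.8], [0, 0, 0]],
    [[0, 0, 1.5], [0, 0, 0]],
    [[0, 0, 2.3], [0, 0, 0]],
    [[0, 0, 3], [0, 0, 0]],
    [[0, 0, 3.4], [0, 0, 0]],
    [[0, 0, 3.4], [0, 0, 0]],
    [[0, 0, 3.4], [0, 0, 0]],
    [[0, 0, 3.4], [0, 0, 0]],
  ],
)

```text
time: 15.6
tool_pos: [650.0, 114.1, 275.1]
tcp_rot: [0.753, -0.658, -0.001, 0.001]
contact_force: [0.2, -0.4, -1.0]
finger_gap: 86.0
finger_force: 0.0
```

```bash
python3 m2.py a3; python3 - <<'E'
from h import *
i=cv2.imread("pics/a3.png")[0:140,520:700]
s,c=wcam();f=c["frame"][...,::-1]
cv2.imwrite("pics/a3c.png",np.hstack([cv2.resize(i,(514,400)),f[:,180:460]]))
P=cloud(c);hsv=cv2.cvtColor(c["frame"],cv2.COLOR_RGB2HSV);ok=c["range_z"]>0
red=((hsv[...,0]<8)|(hsv[...,0]>172))&(hsv[...,1]>150)&ok&(abs(P[...,2]-139)<8)&(abs(P[...,1]-115)<45)
q=P[red];print(red.sum(),np.median(q,0).round(1),cv2.minAreaRect(q[:,:2].astype(np.float32)))
ye=(hsv[...,0]>20)&(hsv[...,0]<35)&(hsv[...,1]>150)&ok&(P[...,2]>120)&(abs(P[...,0]-650)<80)&(abs(P[...,1]-20)<60)
q=P[ye];print("pad",ye.sum(),q.mean(0).round(1),cv2.minAreaRect(q[:,:2].astype(np.float32)))
print(s["tool_pos"],s["contact_force"],[ (r["pixel"],pw(c,r["pixel"]).round(1)) for r in spot_point("latch_pad","wrist")[:1]])
E
```

```text
[650.  114.1 275.1] [ 0.2 -0.4 -1. ] [ 0.02 -0.01 -0.02] 85.98664670785836
top handle 355 [ 679.  -111.6   16. ] [[ 604.  -125.    11.4]
 [ 755.7  -98.2   20.2]]
top towbar [([224.2, 148.3], 0.77)]
scene handle 386 [ 693.  -116.3   15. ] [[ 610.6 -129.7    8.4]
 [ 760.9 -102.8   19.5]]
scene towbar [([432.8, 270.9], 0.74), ([401.2, 181.2], 0.68)]
1599 [650.6 110.5 139.1] ((650.1434326171875, 112.00509643554688), (44.440391540527344, 38.9554443359375), 6.776869297027588)
pad 1179 [663.   16.5 178.6] ((662.5184936523438, 17.156064987182617), (24.70825958251953, 28.271623611450195), 7.515553951263428)
[650.47620532 114.11770312 275.67634666] [ 0.07831582 -0.26151186  0.13867479] [([316.4, 90.5], array([662.6,  19.6, 176.9]))]
```

View pics/a3c.png

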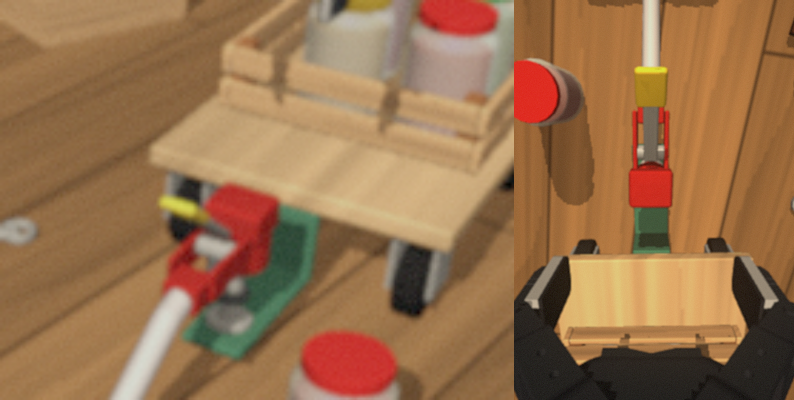

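The left crop shows the head seated on the ball, with the bar tilted onto its handle. The wrist crop shows the yellow pad at about (650,87), lever up, the head at (650,187) and red jar untouched. I shut the fingers and go above the pad.

Call:
drive_tool(
  plan=[
    [[0.1, -0.5, 0], [0, 0, 0]],
    [[0.2, -1.2, 0], [0, 0, 0]],
    [[0.27, -1.96, 0], [0, 0, 0]],
    [[0.27, -1.96, -0.5], [0, 0, 0]],
    [[0.27, -1.96, -1], [0, 0, 0]],
    [[0.27, -1.96, -1.4], [0, 0, 0]],
    [[0.27, -1.96, -1.64], [0, 0, 0]],
    [[0.27, -1.96, -1.64], [0, 0, 0]],
    [[0.27, -1.96, -1.64], [0, 0, 0]],
    [[0.27, -1.96, -1.64], [0, 0, 0]],
  ],
  jaw=0,
)

```text
time: 16.9
tool_pos: [665.1, 16.5, 196.6]
tcp_rot: [0.753, -0.658, 0.001, -0.001]
contact_force: [-0.6, -1.1, 0.8]
finger_gap: 0.2
finger_force: 0.0
```

```bash
python3 - <<'E'
from h import *
s,c=wcam();f=c["frame"][...,::-1];sc=camera("scene")["frame"][...,::-1][130:230,350:480]
cv2.imwrite("pics/a4.png",np.hstack([cv2.resize(sc,(400,308)),f[60:368,120:520]]))
print(s["tool_pos"],s["contact_force"],s["finger_gap"])
E
```

```text
[665.13186751  16.46656692 196.56601539] [-0.58786125 -1.08473842  0.83587811] 0.1820732278245837
```

View pics/a4.png

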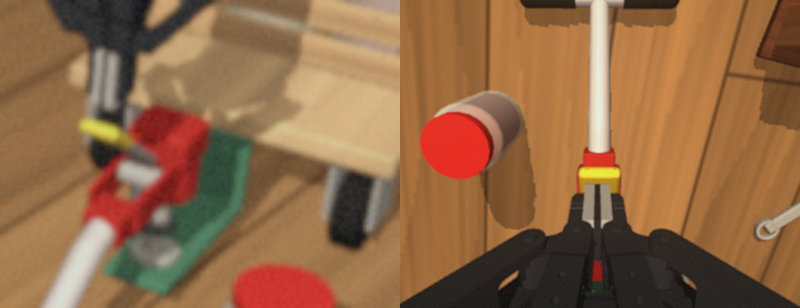

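Fingertips are right above the pad: (598,190) in the right half, pad at (599,176). I press along the arc, in stages.

Call:
drive_tool(
  plan=[
    [[0, 0, -0.2], [0, 0, 0]],
    [[0, 0, -0.3], [0, 0, 0]],
    [[0.01, -0.05, -0.38], [0, 0, 0]],
    [[0.02, -0.12, -0.46], [0, 0, 0]],
    [[0.03, -0.2, -0.54], [0, 0, 0]],
    [[0.04, -0.27, -0.62], [0, 0, 0]],
    [[0.05, -0.33, -0.7], [0, 0, 0]],
    [[0.05, -0.36, -0.75], [0, 0, 0]],
    [[0.05, -0.36, -0.75], [0, 0, 0]],
  ],
)

```text
time: 17.9
tool_pos: [666.5, -2.3, 156.7]
tcp_rot: [0.753, -0.658, -0.0, 0.001]
contact_force: [-0.2, -0.3, 0.5]
finger_gap: -0.0
finger_force: 0.0
```

```bash
cat > pad.py <<'E'
from h import *
c=camera("scene");P=cloud(c);hsv=cv2.cvtColor(c["frame"],cv2.COLOR_RGB2HSV)
ye=(hsv[...,0]>20)&(hsv[...,0]<35)&(hsv[...,1]>150)&(c["range_z"]>0)&(P[...,2]>100)&(abs(P[...,0]-660)<50)&(abs(P[...,1]-5)<50)
print(ye.sum(),P[ye].mean(0).round(1),np.percentile(P[ye],[5,95],0).round(1),sense()["tool_pos"])
E
python3 pad.py
```

```text
64 [670.7  -4.6 151. ] [[655.5 -16.5 144.5]
 [679.1  14.3 156.8]] [666.29167566  -2.39077528 156.78525803]
```

Call:
drive_tool(
  plan=[
    [[0.01, -0.03, -0.06], [0, 0, 0]],
    [[0.01, -0.07, -0.12], [0, 0, 0]],
    [[0.01, -0.11, -0.18], [0, 0, 0]],
    [[0.02, -0.15, -0.25], [0, 0, 0]],
  ],
)

```text
time: 18.35
tool_pos: [667.9, -9.3, 145.0]
tcp_rot: [0.753, -0.658, 0.0, -0.0]
contact_force: [-0.9, 2.7, 2.5]
finger_gap: 0.1
finger_force: 1.3
```

```bash
python3 pad.py
```

```text
65 [672.   -9.5 145. ] [[656.8 -20.6 137.2]
 [679.7   9.6 145.7]] [667.7855546   -9.5977371  144.24759152]
```

Call:
drive_tool(
  plan=[
    [[0.01, -0.03, -0.06], [0, 0, 0]],
    [[0.01, -0.06, -0.12], [0, 0, 0]],
    [[0.01, -0.09, -0.18], [0, 0, 0]],
    [[0.02, -0.11, -0.24], [0, 0, 0]],
    [[0.02, -0.12, -0.28], [0, 0, 0]],
  ],
)

```text
time: 18.9
tool_pos: [668.9, -15.4, 130.7]
tcp_rot: [0.753, -0.658, 0.0, -0.0]
contact_force: [-0.7, 1.7, 2.6]
finger_gap: -0.3
finger_force: 1.3
```

Call:
drive_tool(
  plan=[
    [[0, 0, -0.03], [0, 0, 0]],
    [[0, 0, -0.06], [0, 0, 0]],
    [[0, 0, -0.06], [0, 0, 0]],
  ],
)

```text
time: 19.2
tool_pos: [668.9, -15.7, 127.9]
tcp_rot: [0.753, -0.658, 0.0, 0.0]
contact_force: [-0.2, -0.5, 2.4]
finger_gap: -0.2
finger_force: 1.0
```

Call:
drive_tool(
  plan=[
    [[0, 0, -0.03], [0, 0, 0]],
    [[0, 0, -0.05], [0, 0, 0]],
    [[0, 0, -0.05], [0, 0, 0]],
  ],
)

```text
time: 19.5
tool_pos: [668.9, -15.8, 125.6]
tcp_rot: [0.753, -0.658, 0.0, 0.0]
contact_force: [0.6, -2.7, 3.1]
finger_gap: -0.0
finger_force: 1.5
```

Call:
drive_tool(
  plan=[
    [[0, 0, -0.02], [0, 0, 0]],
    [[0, 0, -0.03], [0, 0, 0]],
    [[0, 0, -0.03], [0, 0, 0]],
  ],
)

```text
time: 19.8
tool_pos: [668.8, -15.6, 124.0]
tcp_rot: [0.753, -0.658, 0.0, 0.0]
contact_force: [0.7, -2.2, 3.1]
finger_gap: 0.3
finger_force: 1.8
```

```bash
python3 pad.py
```

```text
43 [674.6 -10.1 122.8] [[661.9 -23.5 118.5]
 [680.2   7.3 125.8]] [668.8274428  -15.51749163 124.03807719]
```

Call:
drive_tool(
  plan=[
    [[0, 0, -0.02], [0, 0, 0]],
    [[0, 0, -0.03], [0, 0, 0]],
    [[0, 0, -0.03], [0, 0, 0]],
  ],
)

```text
time: 20.15
tool_pos: [669.0, -15.5, 123.4]
tcp_rot: [0.753, -0.658, 0.0, -0.0]
contact_force: [-0.5, -3.0, 6.8]
finger_gap: -0.1
finger_force: 3.3
```

Call:
drive_tool(
  plan=[
    [[0, 0, -0.02], [0, 0, 0]],
    [[0, 0, -0.03], [0, 0, 0]],
    [[0, 0, -0.03], [0, 0, 0]],
  ],
)

```text
time: 20.45
tool_pos: [669.1, -15.4, 123.2]
tcp_rot: [0.753, -0.658, 0.001, -0.0]
contact_force: [-2.4, -2.6, 10.6]
finger_gap: -0.1
finger_force: 5.4
```

The tip has stopped while the force climbs (10.6 N at z 123), which is the predicted stop height. I lift off and check.

Call:
drive_tool(
  plan=[
    [[0, 0, -0.02], [0, 0, 0]],
    [[0, 0, -0.02], [0, 0, 0]],
    [[0, 0, 0.3], [0, 0, 0]],
    [[0, 0, 1], [0, 0, 0]],
    [[0, 0, 1.8], [0, 0, 0]],
    [[0, 0, 2.6], [0, 0, 0]],
    [[0, 0, 3], [0, 0, 0]],
    [[0, 0, 3], [0, 0, 0]],
    [[0, 0, 3], [0, 0, 0]],
    [[0, 0, 3], [0, 0, 0]],
  ],
)

```text
time: 21.45
tool_pos: [667.7, -14.8, 268.3]
tcp_rot: [0.753, -0.658, -0.002, 0.001]
contact_force: [-0.7, 0.7, -0.1]
finger_gap: 0.3
finger_force: 0.0
```

```bash
python3 pad.py; python3 - <<'E'
from h import *
s,c=wcam();P=cloud(c);hsv=cv2.cvtColor(c["frame"],cv2.COLOR_RGB2HSV);ok=c["range_z"]>0
ye=(hsv[...,0]>20)&(hsv[...,0]<35)&(hsv[...,1]>150)&ok&(P[...,2]>90)&(abs(P[...,0]-665)<50)&(abs(P[...,1]+10)<50)
print("pad",P[ye].mean(0),np.percentile(P[ye],[5,95],0))
sc=camera("scene")["frame"][...,::-1][130:230,350:480]
cv2.imwrite("pics/a5.png",np.hstack([cv2.resize(sc,(400,308)),c["frame"][...,::-1][60:368,120:520]]))
E
```

```text
133 [668.4 -10.5 123.4] [[657.9 -23.  118.6]
 [678.9   4.8 125.8]] [667.84483703 -14.92045164 268.4021891 ]
pad [666.34888418  -8.3451574  123.93113532] [[655.26451596 -22.22516338 121.89378678]
 [677.43566512   6.11018203 125.37086428]]
```

View pics/a5.png

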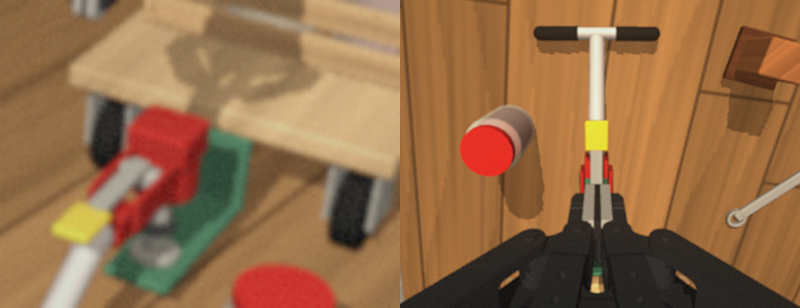

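The lever lies down along the bar. Its pad is at d = 122.9 mm behind the origin and z = 123.9 mm; the stop prediction was 122.1 and 124.1. The head is still seated, and the jars and wrench look undisturbed. Handing in.

```bash
python3 -c "
from station import *
print(hand_in())"
```

```text
the job is handed in; nothing more can be done
None
```

I hitched the tow bar on the ball, bedded it with about 14 N, released it with the lever up, then pressed the latch to its stop; the job is handed in, and no verdict came back.

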